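# Find the finished blind bore with a sprung depth gauge

### The arm

A 7-joint arm with a two-finger parallel gripper is mounted at the origin on the work surface. World frame = base frame: x ahead of the robot, y to its left, z up, the work surface at z = 0. Lengths are in m, angles in rad, forces in N, time in s.
With the tool pointing down it reaches from about 0.4 to 0.875 m from the base axis. Payload 19.3 kg.
Tool frame: the origin (TCP) lies midway between the tips of the shut fingers; the grasp point (between the pads) lies 19 mm behind it; z points along the fingers, y is the direction in which the jaws open and shut (so a half turn about z gives the same grasp; the last joint's range is limited). The gripper opens to 85 mm and grips with 20 to 120 N. Pads are 22 mm wide; open, the fingers measure 114 mm over their backs; the gripper's body (76 mm by 85 mm) begins 54 mm behind the grasp point. The pads swing forward as they close: fully open they stand 13 mm farther back than shut.
Start: joints at [1.247, 0.521, -0.036, 1.599, 0.021, 1.021, -0.113], TCP at [0.157, -0.605, 0.231] pointing down, gripper open.
Joint ranges: [-2.91, 2.91], [-0.3, 2.13], [-1.5, 1.42], [0.17, 2.43], [-1.26, 4.41], [0.16, 1.93], [-2.52, 2.52]. Speed limits (rad/s): [1.89, 1.89, 2.39, 2.39, 3.01, 3.01, 3.01].

### API

Orientations are given as [roll, pitch, yaw] about the fixed x, y, z axes, in that order (R = Rz(yaw) Ry(pitch) Rx(roll)).
In Python, from workcell import bot, eyes gives the robot as it stands. The module is installed in compiled form; this text tells all that it offers.
- The arm moves only by the shell command python3 -m jog 'ROWS' [FORCE]. ROWS is JSON, a list of rows, each an object with "delta_pos": the shift along the world's x, y, z in mm, a list of three; "spin": the turn about the world's z in rad; "claw": the closure, from 0 (fully open) to 1 (shut). In form: [{"delta_pos": [tx, ty, tz], "spin": spin, "claw": claw}, ...]. A call has 1 to 8 rows; each row is the pose to reach, as a shift and turn from the pose measured when the call began; what a row does not reach only later rows make up. A row lasts 1/10 s, in which the tool goes at most 50 mm and 8.59 degrees, less where a joint would pass 70% of its speed; a pose out of reach is approached as far as the arm can. A call with a gripper value outside its range is refused whole. The fingers move at their own pace and stop on an object; FORCE is the grip in N (left out, the last holds). Time passes only in rows, so rows that repeat a pose let the fingers close. It gives the time, the measured TCP pose, the force and the opening at its end, in the units of the state.
- bot.observe(): the state, without advancing time (a new reading comes with each control period).
- eyes.grab_frame(name): name is "scene" or "top" or "wrist"; returns the picture (400x640x3 uint8, blue, green, red); there is no depth.
- eyes.camera_params(name): a dict with "fx", "fy", "cx", "cy" (pixels), "origin" and "attitude" of the camera in the world. Camera axes: x right, y up, looking along -z (the intrinsics and any distortion apply to the point x, -y, -z); pixel columns grow to the right and rows downward; lengths in m; the calibration is good to about 2 mm. A picture is of the moment at which its call begins: read the wrist's pose just before it. camera_params takes no time and is no camera call; for the wrist camera it gives the pose at the moment of the call.
- bot.job_done(): hands the job in, once; it reports no verdict.
The state is a dict: "clock": time; "qpos": joint angles; "qd": joint speeds; "joint_efforts": joint torques, N m; "position": TCP position; "tool_rot": TCP orientation; "force": force on the tool from outside, world axes, zero at the start; "moment": the same for the moment, N m; "grip_width": finger opening in m.
Only numpy, scipy, OpenCV 4.12 (cv2) and the standard library are available. Lean on these libraries where they do the work, as an engineer would, in place of code of your own. Each camera call takes 0.05 s, during which the arm holds its last target. There are 200 camera calls.

### The job

One of the three blind bores in the aluminium casting has been drilled to full depth, the other two are still too shallow. Take the depth gauge by its yellow handle, push it to the bottom of the bores until you find the one that swallows the whole red ring, and leave the gauge standing there, pushed fully home; ease off before you let go. Push gently: the sprung handle must never be squashed down to its stop, and the other things on the bench stay where they are.

Things in the scene. Friction and masses are not known exactly. Their poses are not given: they have to be found in the camera images.
- gauge: Depth gauge, 143 mm long, 170 g, upright in the stand at the start. Steel rod 12 mm in diameter; red ring 40 to 46 mm above the tip; brass collar 24 mm wide at 85 to 91 mm, resting on the stand's top; above it a spring gap of 12 mm and the square yellow handle from 103 to 143 mm. Origin at the tip, z up along the rod, x and y square to the handle's faces.
- gauge_handle (a joint): How far the sprung handle is pushed down towards the collar, in m: 0 at rest, 0.012 at its stop. The push on the rod is about 1.7 N plus 1.7 N for each mm (about 22 N at the stop). Ease off the push before letting go, or the handle springs up and may drag the rod with it.
- gauge_grip (a point): Centre of the yellow handle (24 x 24 mm across, 40 mm high), 123 mm above the tip while the spring is at rest. Axes as the gauge's.
- gauge_tip (a point): Centre of the gauge's tip. The nose is a cone, 6 mm across at the tip and the full 12 mm from 6 mm up.
- gauge_ring (a point): The top edge of the red ring, on the rod's axis, 46 mm above the tip.
- stand: Light wooden gauge stand on a blue foot, fixed: block 60 x 60 mm, 95 mm high, foot 85 x 85 x 8 mm. The gauge hangs by its collar in a 17 mm wide, 90 mm deep hole in the middle of its top. Origin at the centre of the underside, z up.
- casting: Ribbed aluminium casting, fixed, 70 mm (its x) by 194 mm over its feet (its y; the block itself 150 mm), top face 80 mm above the bench. Three upright blind bores in a row along its y, 45 mm apart, each 14 mm wide with a 2 mm chamfer. Origin at the centre of the underside, z up.
- bore_1 (a point): Centre of the mouth of the outer bore at the casting's -y end, on the top face, z up. In every bore a rubber wiper, centred 14 mm below the mouth (first felt 10 to 15 mm down, passed by 22 mm), drags on the rod with some 3 to 10 N either way and holds it where it is left; push on past it to the firm bottom.
- bore_2 (a point): Centre of the mouth of the middle bore, on the top face. Which bore is finished differs and does not show: it is about 50 mm deep and, with the gauge bottomed, hides the ring by 4 mm. The two shallow ones are 28 to 37 mm deep and leave the whole ring in sight.
- bore_3 (a point): Centre of the mouth of the outer bore at the casting's +y end, on the top face.
- hammer: Hammer lying on the bench. Leave alone.
- spanner: Steel spanner lying on the bench. Leave alone.
- screwdriver: Screwdriver lying on the bench. Leave alone.
- oil_bottle: Blue plastic oil bottle, 60 mm wide, 150 mm high, standing. Leave alone.
- paint_tin: Red paint tin, 76 mm wide, 90 mm high, standing. Leave alone.
- bearing: Steel bearing ring, 52 mm wide, 15 mm high, lying flat. Leave alone.
- parts_bin: Red plastic parts bin, 110 x 160 x 60 mm. Leave alone.
There are look-alikes about, which are no part of the job. There is more than one size of the casting; the one meant has the size given above. Leave any purple look-alike of the gauge alone.

How it is judged:
By the outcome, as a careful person would: the job done as asked, in the order asked, and still so for the second after the job is handed in, with the robot touching nothing.
It also fails if it takes over 54 s, if anything falls off the work surface, if the arm or the gripper's body presses on something with over 40 N, if the wrist force passes 120 N, or if a joint passes its speed limit or range.

## Working session

There is one attempt and no reset: what is moved stays moved. The work goes in short steps, Python scripts to look and compute and a shell command to move; the robot and the scene stay as the last step left them, time stands still between calls to the robot, and variables do not carry over. Pictures are saved under pics/ and viewed, about 8 in all and at most 12, crops included, and the job is handed in when it is done.

```bash
mkdir -p pics; python3 - <<'E'
from workcell import bot, eyes
import cv2
s=bot.observe(); print({k:s[k] for k in('clock','position','tool_rot','force','grip_width')})
for n in('scene','top'):
    cv2.imwrite(f'pics/{n}0.png',eyes.grab_frame(n)); print(n,eyes.camera_params(n))
print(eyes.camera_params('wrist'))
E
```

```text
{'clock': 0.0, 'position': array([ 0.15680864, -0.6046654 ,  0.23071264]), 'tool_rot': array([-3.14044874e+00,  8.89136908e-05,  2.53783094e-01]), 'force': array([-0.96669005, -0.4358671 ,  0.1576173 ]), 'grip_width': 0.08548402416937448}
scene {'fx': 367.6069127753951, 'fy': 367.6069127753951, 'cx': 312.90632046937816, 'cy': 195.4626235840467, 'origin': array([ 0.87789   , -0.39724226,  0.85524935]), 'attitude': array([ 0.58285799, -0.00549926,  0.67482208])}
top {'fx': 368.68843633923865, 'fy': 368.68843633923865, 'cx': 321.37336681506633, 'cy': 204.6830416031592, 'origin': array([0.37875795, 0.0022606 , 1.21424012]), 'attitude': array([ 0.17314   , -0.02047234, -1.55844435])}
{'fx': 293.4654033556245, 'fy': 293.4654033556245, 'cx': 319.0787543115297, 'cy': 200.61017456387694, 'origin': array([ 0.23855587, -0.58320644,  0.37423845]), 'attitude': array([-3.33968941e-01,  1.04897434e-03, -1.31701394e+00])}
```

View pics/scene0.png

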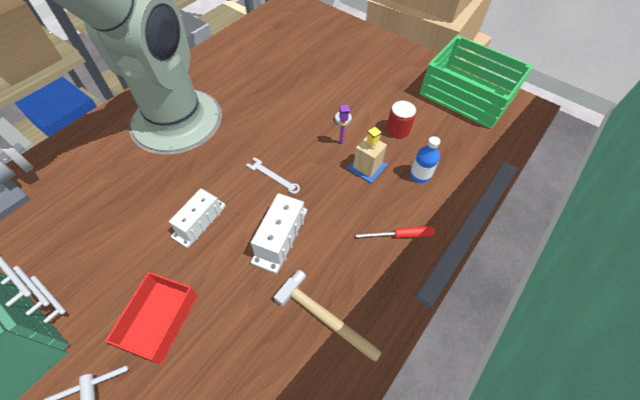

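View pics/top0.png

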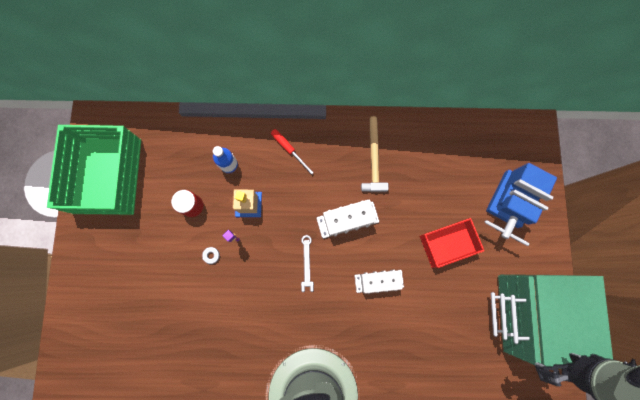

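Candidates:
- **Gauge:** the yellow handle in the stand, scene (374,137) / top (240,197), against the purple look-alike, scene (343,115) / top (228,236). I choose yellow.
- **Casting:** the large one, scene (279,232) / top (349,217), against the small one, scene (197,217) / top (380,281). I choose the large one and will check its size.

```bash
cat > h.py <<'E'
import numpy as np, cv2
from scipy.spatial.transform import Rotation as R
from workcell import bot, eyes
def ray(p,u,v):
    d=np.array([(u-p['cx'])/p['fx'],-(v-p['cy'])/p['fy'],-1.])
    return np.array(p['origin']),R.from_euler('xyz',p['attitude']).apply(d)
def onz(p,u,v,z):
    o,d=ray(p,u,v); return o+d*(z-o[2])/d[2]
def proj(p,X):
    c=R.from_euler('xyz',p['attitude']).inv().apply(np.array(X)-p['origin'])
    return np.array([p['cx']-p['fx']*c[0]/c[2],p['cy']+p['fy']*c[1]/c[2]])
E
python3 - <<'E'
from h import *
ims={n:cv2.imread(f'pics/{n}0.png') for n in('scene','top')}
roi={'scene':((350,115,400,190),(245,185,315,275)),'top':((225,180,270,225),(312,193,385,243))}
crops=[]
for n,im in ims.items():
    p=eyes.camera_params(n); hsv=cv2.cvtColor(im,cv2.COLOR_BGR2HSV)
    x0,y0,x1,y1=roi[n][0]
    m=cv2.inRange(hsv,(22,150,60),(35,255,255)); 
    k,l,st,ce=cv2.connectedComponentsWithStats(m)
    for i in range(1,k):
        if st[i,4]>8: print(n,'yellow',st[i],ce[i].round(1),onz(p,*ce[i],.14).round(4))
    x0,y0,x1,y1=roi[n][1]
    sub=hsv[y0:y1,x0:x1]; w=(sub[...,2]>100)&(sub[...,1]<60)
    g=sub[...,2].copy()
    fill=cv2.morphologyEx(w.astype(np.uint8),cv2.MORPH_CLOSE,np.ones((9,9)))
    dark=((g<110)&(fill>0)).astype(np.uint8)
    k,l,st,ce=cv2.connectedComponentsWithStats(dark)
    for i in range(1,k):
        if 6<st[i,4]<80: print(n,'dark',st[i],(ce[i]+[x0,y0]).round(1),onz(p,*(ce[i]+[x0,y0]),.08).round(4))
    for r in roi[n]:
        c=im[r[1]:r[3],r[0]:r[2]]; crops.append(cv2.resize(c,(390,290),interpolation=cv2.INTER_NEAREST))
cv2.imwrite('pics/crop.png',np.vstack([np.hstack(crops[:2]),np.hstack(crops[2:])]))
E
```

```text
scene yellow [368 131  12  14  93] [372.7 138.2] [0.5958 0.2103 0.14  ]
scene dark [ 7 64  2  8 11] [252.3 252.9] [ 0.5523 -0.2055  0.08  ]
top yellow [237 194   9   8  20] [242.1 198.3] [0.5823 0.217  0.14  ]
```

View pics/crop.png

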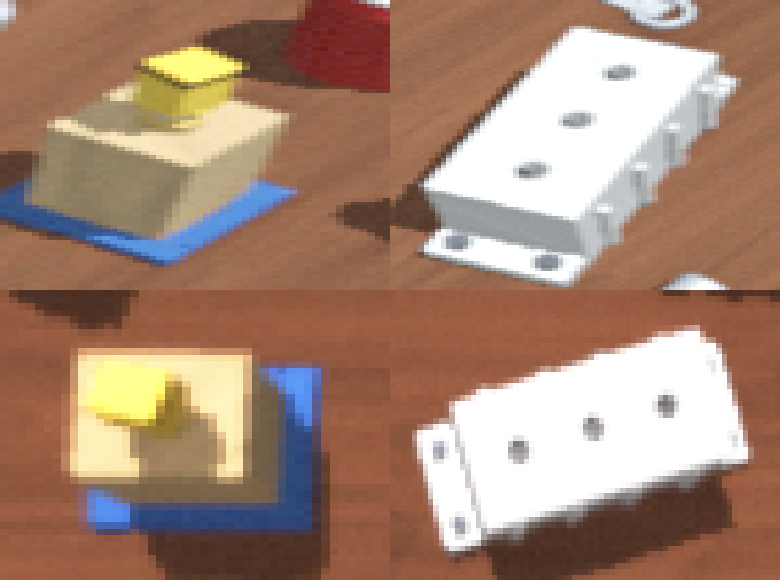

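```bash
python3 - <<'E'
from h import *
ps,pt=eyes.camera_params('scene'),eyes.camera_params('top')
print('handle',onz(ps,374.1,130.3,.153).round(4),onz(pt,239.5,195,.153).round(4))
a=[onz(ps,u-.5,v-.5,.08).round(4) for u,v in[(286.3,207.7),(278.4,221.9),(270.3,237.8)]]
b=[onz(pt,u-.5,v-.5,.08).round(4) for u,v in[(336.1,220.6),(350,216.8),(363.9,212.8)]]
print(a,b,[np.linalg.norm(x[0]-x[2]) for x in(a,b)])
E
```

```text
handle [0.5888 0.2244 0.153 ] [0.5896 0.2225 0.153 ]
[array([ 0.5314, -0.0647,  0.08  ]), array([ 0.543, -0.107,  0.08 ]), array([ 0.5566, -0.1509,  0.08  ])] [array([ 0.5296, -0.0633,  0.08  ]), array([ 0.5421, -0.1065,  0.08  ]), array([ 0.5554, -0.1499,  0.08  ])] [np.float64(0.0898080174594674), np.float64(0.09036149622488554)]
```

```bash
python3 -m jog '[{"delta_pos":[0,20,45],"spin":0.1,"claw":0},{"delta_pos":[200,300,100],"spin":1.02,"claw":0},{"delta_pos":[200,300,100],"spin":1.02,"claw":0},{"delta_pos":[200,300,100],"spin":1.02,"claw":0},{"delta_pos":[200,300,100],"spin":1.02,"claw":0},{"delta_pos":[200,300,100],"spin":1.02,"claw":0},{"delta_pos":[200,300,100],"spin":1.02,"claw":0},{"delta_pos":[200,300,100],"spin":1.02,"claw":0}]' 40; python3 - <<'E'
from h import *
s=bot.observe();print(s['qpos'].round(3),s['clock'])
p=eyes.camera_params('top');q=eyes.camera_params('scene')
print('purple',onz(p,228,236,.1),onz(q,343.5,110,.1),onz(q,342,143,0), onz(p,241,256,0))
E
```

```text
clock: 0.9
position: [0.3575, -0.3028, 0.3311]
tool_rot: [-3.141, 0.0, 1.28]
force: [1.2, -1.8, 0.3]
grip_width: 0.0851
[ 0.928  0.185 -0.409  1.843  0.081  1.131  0.2  ] 0.9
purple [0.47383143 0.26158164 0.1       ] [0.45334321 0.28241194 0.1       ] [0.47818425 0.25316624 0.        ] [0.41797897 0.23918925 0.        ]
```

```bash
python3 -m jog '[{"delta_pos":[232,526,-30],"spin":0,"claw":0},{"delta_pos":[232,526,-30],"spin":0,"claw":0},{"delta_pos":[232,526,-30],"spin":0,"claw":0},{"delta_pos":[232,526,-30],"spin":0,"claw":0},{"delta_pos":[232,526,-30],"spin":0,"claw":0},{"delta_pos":[232,526,-30],"spin":0,"claw":0},{"delta_pos":[232,526,-30],"spin":0,"claw":0},{"delta_pos":[232,526,-30],"spin":0,"claw":0}]' >/dev/null;  python3 -m jog '[{"delta_pos":[58,132,-8],"spin":0,"claw":0},{"delta_pos":[58,132,-8],"spin":0,"claw":0},{"delta_pos":[58,132,-8],"spin":0,"claw":0},{"delta_pos":[58,132,-8],"spin":0,"claw":0},{"delta_pos":[58,132,-8],"spin":0,"claw":0},{"delta_pos":[58,132,-8],"spin":0,"claw":0}]'; python3 - <<'E'
from h import *
s=bot.observe();print(s['qpos'].round(3),s['position'],s['clock'])
p=eyes.camera_params('wrist');im=eyes.grab_frame('wrist');cv2.imwrite('pics/w1.png',im)
import pickle;pickle.dump(p,open('w1.pkl','wb'))
print(proj(p,[.589,.2235,.153]))
hsv=cv2.cvtColor(im,cv2.COLOR_BGR2HSV)
m=cv2.inRange(hsv,(22,150,60),(35,255,255))
cs,_=cv2.findContours(m,cv2.RETR_EXTERNAL,cv2.CHAIN_APPROX_NONE)
for c in cs:
    if cv2.contourArea(c)>50: print(cv2.boundingRect(c),cv2.minAreaRect(c))
E
```

```text
clock: 2.3
position: [0.5762, 0.1936, 0.3019]
tool_rot: [-3.14, 0.001, 1.278]
force: [-0.0, -0.6, 0.4]
grip_width: 0.0849
[ 0.016  0.495 -0.651  1.535  0.312  1.219 -0.978] [0.57623244 0.19358901 0.30190402] 2.3
[323.14786639 154.29348099]
(311, 137, 24, 29) ((322.5, 151.0), (28.0, 23.0), 90.0)
```

View pics/w1.png

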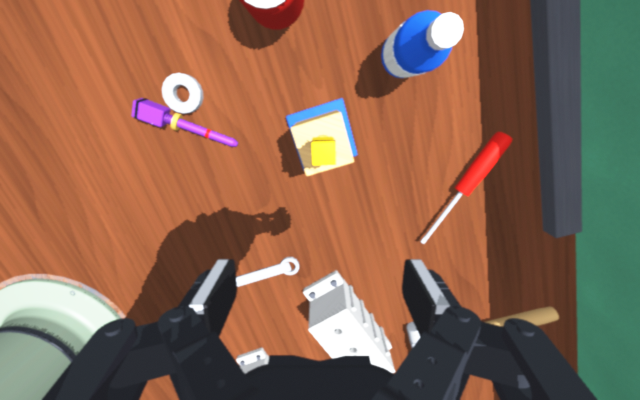

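Yellow handle at wrist px (322.5,154), where the prediction put it and square to the jaws. Purple look-alike is at (150,112), well clear. Descending.

```bash
python3 -m jog '[{"delta_pos":[13,30,-20],"spin":0,"claw":0},{"delta_pos":[13,30,-60],"spin":0,"claw":0},{"delta_pos":[13,30,-105],"spin":0,"claw":0},{"delta_pos":[13,30,-145],"spin":0,"claw":0},{"delta_pos":[13,30,-175],"spin":0,"claw":0},{"delta_pos":[13,30,-188],"spin":0,"claw":0},{"delta_pos":[13,30,-188],"spin":0,"claw":0},{"delta_pos":[13,30,-188],"spin":0,"claw":0}]';  python3 -m jog '[{"delta_pos":[0,0,0],"spin":0,"claw":1},{"delta_pos":[0,0,0],"spin":0,"claw":1},{"delta_pos":[0,0,0],"spin":0,"claw":1},{"delta_pos":[0,0,0],"spin":0,"claw":1},{"delta_pos":[0,0,0],"spin":0,"claw":1},{"delta_pos":[0,0,0],"spin":0,"claw":1}]' 50
```

```text
clock: 3.15
position: [0.5901, 0.2232, 0.1157]
tool_rot: [3.141, 0.0, 1.277]
force: [0.4, 0.1, -0.0]
grip_width: 0.0855
clock: 3.75
position: [0.5902, 0.2232, 0.1158]
tool_rot: [3.141, 0.0, 1.277]
force: [0.6, 0.2, 1.7]
grip_width: 0.0234
```

```bash
python3 -m jog '[{"delta_pos":[0,0,20],"spin":0,"claw":1},{"delta_pos":[0,0,60],"spin":0,"claw":1},{"delta_pos":[0,0,110],"spin":0,"claw":1},{"delta_pos":[0,0,150],"spin":0,"claw":1},{"delta_pos":[0,0,150],"spin":0,"claw":1},{"delta_pos":[-30,-140,150],"spin":0,"claw":1},{"delta_pos":[-60,-287,150],"spin":0,"claw":1},{"delta_pos":[-60,-287,150],"spin":0,"claw":1}]';  python3 -m jog '[{"delta_pos":[-30,-145,-30],"spin":0,"claw":1},{"delta_pos":[-30,-145,-30],"spin":0,"claw":1},{"delta_pos":[-30,-145,-30],"spin":0,"claw":1},{"delta_pos":[-30,-145,-30],"spin":0,"claw":1}]'
```

```text
clock: 4.55
position: [0.5583, 0.0748, 0.2649]
tool_rot: [-3.142, 0.001, 1.278]
force: [1.6, -0.5, -1.6]
grip_width: 0.0231
clock: 4.95
position: [0.5259, -0.0769, 0.2329]
tool_rot: [-3.139, 0.004, 1.27]
force: [1.1, 0.7, -1.8]
grip_width: 0.0237
```

```bash
python3 -m jog '[{"delta_pos":[4.5,13,-18],"spin":0,"claw":1},{"delta_pos":[4.5,13,-18],"spin":0,"claw":1},{"delta_pos":[4.5,13,-18],"spin":0,"claw":1}]'; python3 - <<'E'
from h import *
s=bot.observe();print(s['position'],s['qpos'].round(2))
P={};I={}
for n in('scene','top','wrist'):
    P[n]=eyes.camera_params(n);I[n]=eyes.grab_frame(n);cv2.imwrite(f'pics/{n}2.png',I[n])
t=s['position']-[0,0,.106]
for n in P: print(n,'tip pred',proj(P[n],t),'boreA',proj(P[n],[.5305,-.064,.08]))
c=proj(P['scene'],t+[0,0,.03]).astype(int)
a=I['scene'][c[1]-50:c[1]+50,c[0]-60:c[0]+60]
w=I['wrist'][130:330,200:440]
cv2.imwrite('pics/c2.png',np.vstack([cv2.resize(a,(600,300)) if 0 else cv2.resize(a[30:],(600,350),interpolation=cv2.INTER_CUBIC),cv2.resize(w,(300,250)).repeat(2,axis=1)]))
cv2.imwrite('pics/c2.png',np.hstack([cv2.resize(a,(400,333),interpolation=cv2.INTER_CUBIC),cv2.resize(w,(400,333),interpolation=cv2.INTER_CUBIC)]))
print(c)
E
```

```text
clock: 5.25
position: [0.5302, -0.0634, 0.2147]
tool_rot: [-3.137, 0.004, 1.271]
force: [-0.6, 1.3, -1.8]
grip_width: 0.0235
[ 0.53024896 -0.06344367  0.21469138] [ 0.46  0.46 -0.61  1.83  0.31  0.96 -0.59]
scene tip pred [285.10532156 200.35151694] boreA [285.70244635 206.80577017]
top tip pred [336.21348504 218.6373004 ] boreA [335.83733956 219.80732792]
wrist tip pred [319.26577788 198.14516709] boreA [319.7258735  189.22468276]
[284 193]
```

View pics/c2.png

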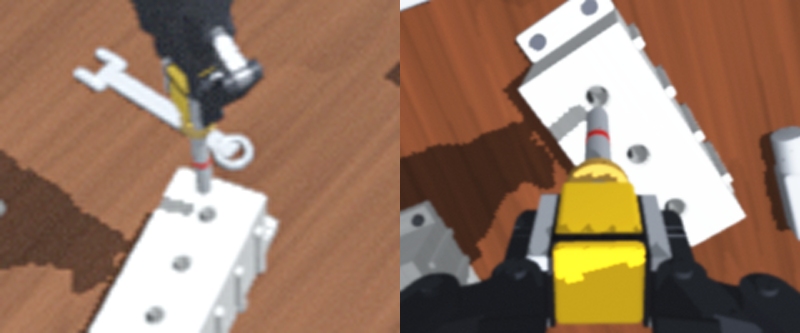

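```bash
python3 -m jog '[{"delta_pos":[0,-0.5,-12],"spin":0,"claw":1},{"delta_pos":[0,-0.5,-22],"spin":0,"claw":1},{"delta_pos":[0,-0.5,-27],"spin":0,"claw":1},{"delta_pos":[0,-0.5,-32],"spin":0,"claw":1},{"delta_pos":[0,-0.5,-36],"spin":0,"claw":1},{"delta_pos":[0,-0.5,-36],"spin":0,"claw":1}]'; python3 -c "
from workcell import bot;s=bot.observe();print(s['force'],s['moment'],s['position'])"
```

```text
clock: 6.0
position: [0.5305, -0.0642, 0.1789]
tool_rot: [-3.139, 0.004, 1.271]
force: [-0.2, -0.5, -1.3]
grip_width: 0.0235
[-0.19267582 -0.45881373 -1.34579727] [ 0.01326848  0.00694466 -0.00111008] [ 0.53052808 -0.06422635  0.17893605]
```

```bash
python3 -m jog '[{"delta_pos":[0,0,-3],"spin":0,"claw":1},{"delta_pos":[0,0,-6],"spin":0,"claw":1},{"delta_pos":[0,0,-9],"spin":0,"claw":1},{"delta_pos":[0,0,-12],"spin":0,"claw":1}]';python3 -m jog '[{"delta_pos":[0,0,-3],"spin":0,"claw":1},{"delta_pos":[0,0,-5],"spin":0,"claw":1}]';python3 -m jog '[{"delta_pos":[0,0,-2],"spin":0,"claw":1},{"delta_pos":[0,0,-4],"spin":0,"claw":1}]'
```

```text
clock: 6.4
position: [0.5307, -0.0643, 0.167]
tool_rot: [-3.139, 0.004, 1.271]
force: [-0.4, -0.6, 7.4]
grip_width: 0.0236
clock: 6.6
position: [0.5308, -0.0643, 0.162]
tool_rot: [-3.139, 0.004, 1.271]
force: [-1.9, 0.3, 4.3]
grip_width: 0.0235
clock: 6.8
position: [0.5308, -0.0642, 0.158]
tool_rot: [-3.14, 0.004, 1.271]
force: [-1.6, -0.6, 3.8]
grip_width: 0.0236
```

```bash
for i in 1; do python3 -m jog '[{"delta_pos":[0,0,-1.5],"spin":0,"claw":1},{"delta_pos":[0,0,-3],"spin":0,"claw":1}]'|grep -E "posi|force";python3 -m jog '[{"delta_pos":[0,0,-1],"spin":0,"claw":1},{"delta_pos":[0,0,-2],"spin":0,"claw":1}]'|grep -E "posi|force"; done
```

```text
position: [0.5308, -0.0642, 0.155]
force: [-1.3, -0.3, 4.9]
position: [0.5308, -0.0642, 0.1529]
force: [-1.9, 1.0, 5.4]
```

```bash
python3 -m jog '[{"delta_pos":[0,0,-1],"spin":0,"claw":1},{"delta_pos":[0,0,-2],"spin":0,"claw":1}]'|grep -E "posi|force";python3 -m jog '[{"delta_pos":[0,0,-1],"spin":0,"claw":1},{"delta_pos":[0,0,-2],"spin":0,"claw":1}]'|grep -E "posi|force"
```

```text
position: [0.5308, -0.0642, 0.1509]
force: [-2.7, 0.3, 5.5]
position: [0.5308, -0.0642, 0.1489]
force: [-1.9, 0.6, 5.9]
```

```bash
python3 -m jog '[{"delta_pos":[0,0,-1],"spin":0,"claw":1},{"delta_pos":[0,0,-2],"spin":0,"claw":1}]'|grep -E "posi|force";python3 -m jog '[{"delta_pos":[0,0,-1],"spin":0,"claw":1},{"delta_pos":[0,0,-2],"spin":0,"claw":1}]'|grep -E "posi|force"
```

```text
position: [0.5308, -0.0642, 0.147]
force: [-3.6, -0.6, 9.3]
position: [0.5309, -0.0641, 0.1454]
force: [-4.3, -0.1, 12.7]
```

```bash
python3 - <<'E'
from h import *
n='scene';p=eyes.camera_params(n);im=eyes.grab_frame(n);cv2.imwrite('pics/s3.png',im)
hsv=cv2.cvtColor(im,cv2.COLOR_BGR2HSV);u,v=proj(p,[.5305,-.064,.085]).astype(int);print(u,v)
r=hsv[v-15:v+6,u-8:u+9];m=((r[...,0]<6)|(r[...,0]>174))&(r[...,1]>110);print(m.sum(),np.argwhere(m)[:,0]+v-15)
E
python3 -m jog '[{"delta_pos":[-0.4,0,3],"spin":0,"claw":1},{"delta_pos":[-0.4,0,8],"spin":0,"claw":1},{"delta_pos":[-0.4,0,14],"spin":0,"claw":1},{"delta_pos":[-0.4,0,24],"spin":0,"claw":1},{"delta_pos":[-0.4,0,38],"spin":0,"claw":1},{"delta_pos":[-0.4,0,55],"spin":0,"claw":1},{"delta_pos":[-0.4,0,66],"spin":0,"claw":1},{"delta_pos":[-0.4,0,66],"spin":0,"claw":1}]'
```

```text
285 205
2 [207 207]
clock: 8.85
position: [0.5314, -0.0642, 0.2132]
tool_rot: [3.14, 0.004, 1.27]
force: [0.6, -0.1, -2.2]
grip_width: 0.0231
```

```bash
python3 - <<'E'
from h import *
a=cv2.imread('pics/s3.png')[165:225,255:325]
b=eyes.grab_frame('scene')[165:225,255:325]
cv2.imwrite('pics/c3.png',np.hstack([cv2.resize(x,(400,343),interpolation=cv2.INTER_CUBIC) for x in(a,b)]))
E
```

```text
(no output)
```

View pics/c3.png

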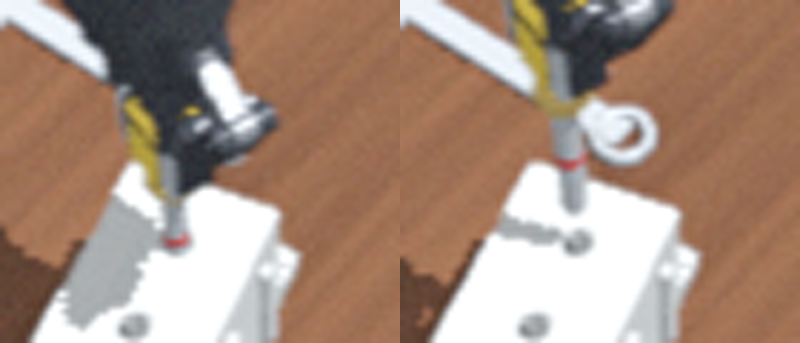

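```bash
python3 -m jog '[{"delta_pos":[11.3,-42.6,0],"spin":0,"claw":1},{"delta_pos":[11.3,-42.6,0],"spin":0,"claw":1},{"delta_pos":[11.3,-42.6,-10],"spin":0,"claw":1},{"delta_pos":[11.3,-42.6,-20],"spin":0,"claw":1},{"delta_pos":[11.3,-42.6,-25],"spin":0,"claw":1},{"delta_pos":[11.3,-42.6,-30],"spin":0,"claw":1},{"delta_pos":[11.3,-42.6,-34],"spin":0,"claw":1},{"delta_pos":[11.3,-42.6,-34],"spin":0,"claw":1}]'
```

```text
clock: 9.7
position: [0.542, -0.1066, 0.1775]
tool_rot: [-3.141, 0.004, 1.271]
force: [0.5, -0.4, -2.3]
grip_width: 0.0234
```

```bash
python3 -m jog '[{"delta_pos":[0,0,-3],"spin":0,"claw":1},{"delta_pos":[0,0,-6],"spin":0,"claw":1},{"delta_pos":[0,0,-9],"spin":0,"claw":1}]'|grep -E "posi|force";python3 -m jog '[{"delta_pos":[0,0,-2],"spin":0,"claw":1},{"delta_pos":[0,0,-4],"spin":0,"claw":1}]'|grep -E "posi|force";python3 -m jog '[{"delta_pos":[0,0,-2],"spin":0,"claw":1},{"delta_pos":[0,0,-4],"spin":0,"claw":1}]'|grep -E "posi|force"; python3 -m jog '[{"delta_pos":[0,0,-2],"spin":0,"claw":1},{"delta_pos":[0,0,-4],"spin":0,"claw":1}]'|grep -E "posi|force"
```

```text
position: [0.5423, -0.1065, 0.1687]
force: [-0.5, 0.7, 5.0]
position: [0.5427, -0.1065, 0.1649]
force: [-0.4, 0.2, 6.5]
position: [0.5428, -0.1066, 0.161]
force: [-0.1, -0.5, 4.2]
position: [0.5428, -0.1066, 0.1569]
force: [-1.3, -0.3, 4.3]
```

```bash
python3 -m jog '[{"delta_pos":[0,0,-1.5],"spin":0,"claw":1},{"delta_pos":[0,0,-3],"spin":0,"claw":1}]'|grep -E "posi|force";python3 -m jog '[{"delta_pos":[0,0,-1],"spin":0,"claw":1},{"delta_pos":[0,0,-2],"spin":0,"claw":1}]'|grep -E "posi|force";python3 -m jog '[{"delta_pos":[0,0,-1],"spin":0,"claw":1},{"delta_pos":[0,0,-2],"spin":0,"claw":1}]'|grep -E "posi|force"
```

```text
position: [0.5428, -0.1067, 0.1537]
force: [-0.4, 0.4, 3.8]
position: [0.5428, -0.1067, 0.1517]
force: [-0.2, -0.9, 7.5]
position: [0.5429, -0.1067, 0.1498]
force: [-1.0, -0.1, 9.4]
```

```bash
python3 -m jog '[{"delta_pos":[0,0,-1],"spin":0,"claw":1},{"delta_pos":[0,0,-2],"spin":0,"claw":1}]'|grep -E "posi|force"
```

```text
position: [0.5431, -0.1067, 0.1482]
force: [-2.2, -0.1, 12.4]
```

Middle bore bottoms at about 30 mm, so it is shallow. On to the third.

```bash
python3 -m jog '[{"delta_pos":[-0.4,0,3],"spin":0,"claw":1},{"delta_pos":[-0.4,0,8],"spin":0,"claw":1},{"delta_pos":[-0.4,0,14],"spin":0,"claw":1},{"delta_pos":[-0.4,0,24],"spin":0,"claw":1},{"delta_pos":[-0.4,0,38],"spin":0,"claw":1},{"delta_pos":[-0.4,0,55],"spin":0,"claw":1},{"delta_pos":[-0.4,0,65],"spin":0,"claw":1},{"delta_pos":[-0.4,0,65],"spin":0,"claw":1}]'|grep -E "posi|force"; python3 -m jog '[{"delta_pos":[12.7,-43.6,0],"spin":0,"claw":1},{"delta_pos":[12.7,-43.6,0],"spin":0,"claw":1},{"delta_pos":[12.7,-43.6,-10],"spin":0,"claw":1},{"delta_pos":[12.7,-43.6,-20],"spin":0,"claw":1},{"delta_pos":[12.7,-43.6,-25],"spin":0,"claw":1},{"delta_pos":[12.7,-43.6,-30],"spin":0,"claw":1},{"delta_pos":[12.7,-43.6,-34],"spin":0,"claw":1},{"delta_pos":[12.7,-43.6,-34],"spin":0,"claw":1}]'
```

```text
position: [0.5435, -0.1067, 0.215]
force: [-0.1, -0.1, -2.4]
clock: 13.0
position: [0.556, -0.1501, 0.1805]
tool_rot: [3.137, 0.004, 1.271]
force: [0.2, -0.1, -1.7]
grip_width: 0.0234
```

```bash
python3 -m jog '[{"delta_pos":[0,0,-3],"spin":0,"claw":1},{"delta_pos":[0,0,-6],"spin":0,"claw":1},{"delta_pos":[0,0,-9],"spin":0,"claw":1},{"delta_pos":[0,0,-12],"spin":0,"claw":1}]'|grep -E "posi|force";python3 -m jog '[{"delta_pos":[0,0,-2],"spin":0,"claw":1},{"delta_pos":[0,0,-4],"spin":0,"claw":1}]'|grep -E "posi|force";python3 -m jog '[{"delta_pos":[0,0,-2],"spin":0,"claw":1},{"delta_pos":[0,0,-4],"spin":0,"claw":1}]'|grep -E "posi|force"; python3 -m jog '[{"delta_pos":[0,0,-2],"spin":0,"claw":1},{"delta_pos":[0,0,-4],"spin":0,"claw":1}]'|grep -E "posi|force"
```

```text
position: [0.5561, -0.1502, 0.1685]
force: [-1.5, -0.1, 5.5]
position: [0.5563, -0.1502, 0.1647]
force: [-2.0, -0.7, 7.6]
position: [0.5563, -0.1502, 0.1608]
force: [-3.5, 0.8, 5.0]
position: [0.5563, -0.1502, 0.1569]
force: [-1.8, -0.4, 4.8]
```

```bash
python3 -m jog '[{"delta_pos":[0,0,-1.5],"spin":0,"claw":1},{"delta_pos":[0,0,-3],"spin":0,"claw":1}]'|grep -E "posi|force";python3 -m jog '[{"delta_pos":[0,0,-1.5],"spin":0,"claw":1},{"delta_pos":[0,0,-3],"spin":0,"claw":1}]'|grep -E "posi|force"
```

```text
position: [0.5562, -0.1502, 0.154]
force: [-3.1, -1.0, 5.6]
position: [0.5562, -0.1503, 0.1511]
force: [-2.4, 0.7, 5.3]
```

```bash
python3 -m jog '[{"delta_pos":[0,0,-1.5],"spin":0,"claw":1},{"delta_pos":[0,0,-3],"spin":0,"claw":1}]'|grep -E "posi|force";python3 -m jog '[{"delta_pos":[0,0,-1],"spin":0,"claw":1},{"delta_pos":[0,0,-2],"spin":0,"claw":1}]'|grep -E "posi|force"
```

```text
position: [0.5562, -0.1502, 0.1482]
force: [-2.5, 0.7, 6.4]
position: [0.5562, -0.1502, 0.1463]
force: [-2.8, 0.2, 5.8]
```

```bash
python3 -m jog '[{"delta_pos":[0,0,-1],"spin":0,"claw":1},{"delta_pos":[0,0,-2],"spin":0,"claw":1}]'|grep -E "posi|force"
```

```text
position: [0.5561, -0.1502, 0.1444]
force: [-2.5, 0.1, 5.1]
```

```bash
python3 -m jog '[{"delta_pos":[0,0,-1.5],"spin":0,"claw":1},{"delta_pos":[0,0,-3],"spin":0,"claw":1}]'|grep -E "posi|force";python3 -m jog '[{"delta_pos":[0,0,-1],"spin":0,"claw":1},{"delta_pos":[0,0,-3],"spin":0,"claw":1}]'|grep -E "posi|force"
```

```text
position: [0.5561, -0.1502, 0.1416]
force: [-2.2, 1.3, 4.9]
position: [0.5561, -0.1502, 0.1388]
force: [-3.8, 1.1, 5.4]
```

```bash
python3 -m jog '[{"delta_pos":[0,0,-1],"spin":0,"claw":1},{"delta_pos":[0,0,-2],"spin":0,"claw":1}]'|grep -E "posi|force"; python3 -m jog '[{"delta_pos":[0,0,-1],"spin":0,"claw":1},{"delta_pos":[0,0,-2],"spin":0,"claw":1}]'|grep -E "posi|force"
```

```text
position: [0.5561, -0.1502, 0.1368]
force: [-3.2, 0.4, 5.7]
position: [0.5561, -0.1502, 0.1349]
force: [-3.2, 1.0, 5.6]
```

```bash
python3 -m jog '[{"delta_pos":[0,0,-1],"spin":0,"claw":1},{"delta_pos":[0,0,-2],"spin":0,"claw":1}]'|grep -E "posi|force"; python3 -m jog '[{"delta_pos":[0,0,-1],"spin":0,"claw":1},{"delta_pos":[0,0,-2],"spin":0,"claw":1}]'|grep -E "posi|force"
```

```text
position: [0.5561, -0.1502, 0.133]
force: [-3.3, 0.2, 5.8]
position: [0.5561, -0.1502, 0.1313]
force: [-3.2, 0.6, 11.1]
```

```bash
python3 -m jog '[{"delta_pos":[0,0,-1],"spin":0,"claw":1},{"delta_pos":[0,0,-1.5],"spin":0,"claw":1}]'|grep -E "posi|force"
```

```text
position: [0.5562, -0.1501, 0.1301]
force: [-4.1, 0.6, 11.5]
```

```bash
python3 -m jog '[{"delta_pos":[0,0,-0.6],"spin":0,"claw":1},{"delta_pos":[0,0,-1.2],"spin":0,"claw":1},{"delta_pos":[0,0,-1.2],"spin":0,"claw":1}]'|grep -E "posi|force"
```

```text
position: [0.5562, -0.1501, 0.1294]
force: [-5.6, 0.5, 12.8]
```

```bash
python3 -m jog '[{"delta_pos":[0,0,1.5],"spin":0,"claw":1},{"delta_pos":[0,0,3],"spin":0,"claw":1},{"delta_pos":[0,0,4.5],"spin":0,"claw":1},{"delta_pos":[0,0,4.5],"spin":0,"claw":1}]'|grep -E "posi|force"; python3 -m jog '[{"delta_pos":[0,0,1],"spin":0,"claw":1},{"delta_pos":[0,0,1.5],"spin":0,"claw":1},{"delta_pos":[0,0,1.5],"spin":0,"claw":1}]'|grep -E "posi|force"
```

```text
position: [0.5561, -0.1502, 0.1341]
force: [-2.8, 0.4, 5.2]
position: [0.5561, -0.1501, 0.1355]
force: [-2.3, 0.9, 1.7]
```

```bash
python3 -m jog '[{"delta_pos":[-0.3,0,0.6],"spin":0,"claw":1},{"delta_pos":[-0.3,0,0.6],"spin":0,"claw":1}]' 20|grep -E "posi|force"; python3 - <<'E'
from h import *
cv2.imwrite('pics/s4.png',eyes.grab_frame('scene'))
E
python3 -m jog '[{"delta_pos":[0,0,0],"spin":0,"claw":0.6},{"delta_pos":[0,0,0],"spin":0,"claw":0.5},{"delta_pos":[0,0,0],"spin":0,"claw":0},{"delta_pos":[0,0,0],"spin":0,"claw":0},{"delta_pos":[0,0,0],"spin":0,"claw":0},{"delta_pos":[0,0,0],"spin":0,"claw":0}]'
```

```text
position: [0.5558, -0.1502, 0.1361]
force: [-0.5, -0.6, 0.5]
clock: 18.25
position: [0.5559, -0.1502, 0.1361]
tool_rot: [3.135, 0.006, 1.269]
force: [0.4, 0.4, -0.1]
grip_width: 0.0852
```

Released. Back straight up, then look.

```bash
python3 -m jog '[{"delta_pos":[0,0,10],"spin":0,"claw":0},{"delta_pos":[0,0,30],"spin":0,"claw":0},{"delta_pos":[0,0,70],"spin":0,"claw":0},{"delta_pos":[0,0,110],"spin":0,"claw":0},{"delta_pos":[0,0,150],"spin":0,"claw":0},{"delta_pos":[-60,0,170],"spin":0,"claw":0},{"delta_pos":[-100,0,170],"spin":0,"claw":0},{"delta_pos":[-100,0,170],"spin":0,"claw":0}]'; python3 - <<'E'
from h import *
p=eyes.camera_params('scene');im=eyes.grab_frame('scene');cv2.imwrite('pics/s5.png',im)
w=eyes.grab_frame('wrist');cv2.imwrite('pics/w5.png',w)
print(proj(p,[.556,-.1502,.08]),proj(p,[.556,-.1502,.080+.143-.0495]),proj(p,[.556,-.1502,.080+.088-.0495]))
cv2.imwrite('pics/c5.png',np.hstack([cv2.resize(im[175:265,225:325],(400,360),interpolation=cv2.INTER_CUBIC),cv2.resize(w[50:250,210:430],(396,360))]))
E
```

```text
clock: 19.05
position: [0.4516, -0.1505, 0.3075]
tool_rot: [3.135, 0.01, 1.268]
force: [1.5, -0.2, 0.8]
grip_width: 0.0852
[269.8070156  236.94554633] [265.76502083 216.98634327] [268.23457471 229.18089825]
```

View pics/c5.png

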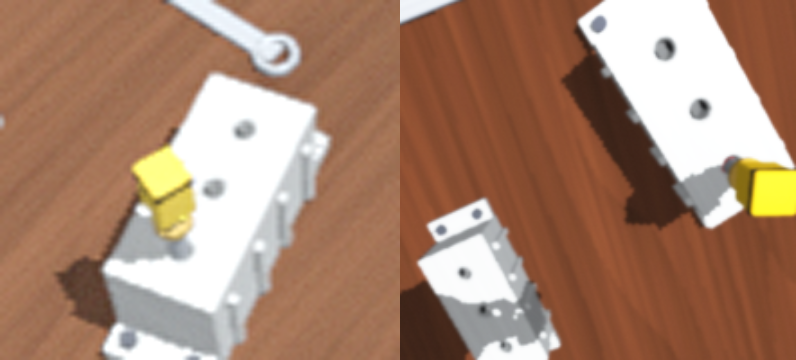

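```bash
python3 -m jog '[{"delta_pos":[70,60,0],"spin":0,"claw":0},{"delta_pos":[150,120,-40],"spin":0,"claw":0},{"delta_pos":[150,120,-80],"spin":0,"claw":0},{"delta_pos":[150,120,-100],"spin":0,"claw":0},{"delta_pos":[150,120,-100],"spin":0,"claw":0},{"delta_pos":[150,120,-100],"spin":0,"claw":0},{"delta_pos":[150,120,-100],"spin":0,"claw":0}]'; python3 - <<'E'
from h import *
p=eyes.camera_params('wrist');w=eyes.grab_frame('wrist');cv2.imwrite('pics/w6.png',w)
for h in(0,.0355,.0415,.0535,.0935): print(h,proj(p,[.556,-.1502,.08+h]))
u,v=proj(p,[.556,-.1502,.10]).astype(int);v=min(v,325);u=min(max(u,75),565)
a=w[v-75:v+75,u-75:u+75];cv2.imwrite('pics/c6.png',np.hstack([cv2.resize(a,(450,450),interpolation=cv2.INTER_CUBIC),cv2.resize(cv2.imread('pics/w5.png')[115:195,360:440],(350,450))]));print(u-75,v-75)
E
```

```text
clock: 19.85
position: [0.6057, -0.0298, 0.2069]
tool_rot: [3.134, 0.007, 1.27]
force: [0.0, 0.9, 0.7]
grip_width: 0.0856
0 [307.92245331 302.25881786]
0.0355 [306.91845157 325.78292248]
0.0415 [306.72564956 330.30033953]
0.0535 [306.31633248 339.89077883]
0.0935 [304.67118401 378.43717082]
232 239
```

View pics/c6.png

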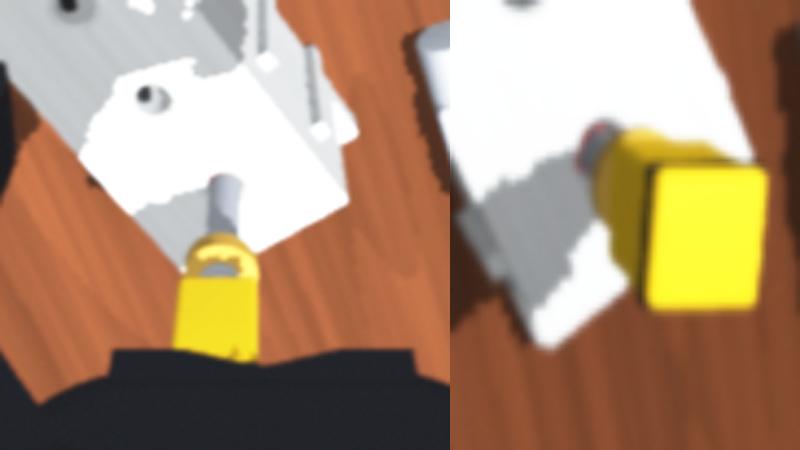

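```bash
python3 - <<'E'
from h import *
p=eyes.camera_params('wrist');w=cv2.imread('pics/w6.png');hsv=cv2.cvtColor(w,cv2.COLOR_BGR2HSV)
c=np.array(p['origin'])[:2]-[.556,-.1502];c/=np.linalg.norm(c)
X=lambda r,z:proj(p,[.556+r*c[0],-.1502+r*c[1],z])
print('rod near edge@mouth',X(.006,.08),'mouth near edge',X(.009,.08))
for d in(46,48,50,52): print(d,'collar near bottom',X(.012,.08+(85-d)*1e-3),'handle near bottom',X(.012,.08+(103-d)*1e-3))
for u in(304,306,308): print(u,[(v,*map(int,hsv[v,u])) for v in range(294,336,1)][::1])
E
```

```text
rod near edge@mouth [307.90869676 296.74955613] mouth near edge [308.0031388  294.48763573]
46 collar near bottom [307.04741845 317.37747568] handle near bottom [306.46566398 331.31070068]
48 collar near bottom [307.10782731 315.93066228] handle near bottom [306.53389962 329.67643296]
50 collar near bottom [307.16745057 314.50266399] handle near bottom [306.60119274 328.06473916]
52 collar near bottom [307.22630348 313.09311617] handle near bottom [306.66756271 326.47515475]
304 [(294, 0, 0, 255), (295, 0, 0, 255), (296, 174, 5, 247), (297, 169, 22, 194), (298, 123, 15, 166), (299, 110, 23, 166), (300, 110, 23, 167), (301, 107, 24, 168), (302, 107, 24, 169), (303, 107, 24, 171), (304, 109, 24, 172), (305, 107, 24, 173), (306, 108, 25, 172), (307, 108, 23, 166), (308, 108, 24, 158), (309, 108, 25, 152), (310, 106, 26, 149), (311, 109, 24, 148), (312, 108, 26, 147), (313, 107, 24, 147), (314, 110, 21, 146), (315, 90, 2, 141), (316, 19, 74, 166), (317, 20, 137, 192), (318, 21, 157, 201), (319, 21, 160, 202), (320, 23, 155, 235), (321, 28, 129, 254), (322, 29, 120, 255), (323, 27, 135, 2
[... 1308 characters left out ...]
, 21, 217), (303, 110, 21, 216), (304, 110, 21, 217), (305, 111, 20, 217), (306, 111, 20, 217), (307, 109, 20, 217), (308, 109, 19, 217), (309, 109, 20, 217), (310, 110, 22, 213), (311, 110, 24, 194), (312, 111, 24, 170), (313, 110, 24, 158), (314, 111, 22, 151), (315, 111, 12, 146), (316, 18, 46, 162), (317, 21, 128, 202), (318, 21, 157, 217), (319, 22, 161, 220), (320, 23, 158, 235), (321, 27, 137, 253), (322, 29, 121, 255), (323, 28, 124, 254), (324, 25, 151, 244), (325, 21, 160, 206), (326, 20, 135, 183), (327, 20, 60, 162), (328, 120, 2, 154), (329, 108, 19, 161), (330, 23, 21, 158), (331, 23, 134, 202), (332, 26, 198, 237), (333, 26, 213, 244), (334, 27, 214, 244), (335, 27, 213, 245)]
```

The rod base shows only a faint red trace, and the wrist view puts the depth at about 47–48.5 mm against about 49 by force. I'll re-seat it with a gentle push from above using shut fingers, so letting go can't drag the rod.

```bash
python3 -m jog '[{"delta_pos":[0,0,40],"spin":0,"claw":1},{"delta_pos":[-20,-50,60],"spin":0,"claw":1},{"delta_pos":[-40,-90,60],"spin":0,"claw":1},{"delta_pos":[-49.7,-120.4,60],"spin":0,"claw":1},{"delta_pos":[-49.7,-120.4,60],"spin":0,"claw":1},{"delta_pos":[-49.7,-120.4,20],"spin":0,"claw":1},{"delta_pos":[-49.7,-120.4,-15],"spin":0,"claw":1},{"delta_pos":[-49.7,-120.4,-25],"spin":0,"claw":1}]'; python3 -m jog '[{"delta_pos":[0,0,0],"spin":0,"claw":1},{"delta_pos":[0,0,0],"spin":0,"claw":1}]'
```

```text
clock: 20.7
position: [0.5547, -0.1513, 0.181]
tool_rot: [3.135, 0.008, 1.268]
force: [-0.1, 0.0, 0.3]
grip_width: 0.0003
clock: 20.9
position: [0.5554, -0.1514, 0.1826]
tool_rot: [3.134, 0.008, 1.268]
force: [0.4, -0.2, 0.5]
grip_width: 0.0003
```

```bash
python3 -m jog '[{"delta_pos":[0.6,1.2,-2],"spin":0,"claw":1},{"delta_pos":[0.6,1.2,-4],"spin":0,"claw":1},{"delta_pos":[0.6,1.2,-6],"spin":0,"claw":1},{"delta_pos":[0.6,1.2,-6],"spin":0,"claw":1}]'|grep -E "posi|force"; python3 -m jog '[{"delta_pos":[0,0,-1],"spin":0,"claw":1},{"delta_pos":[0,0,-1.5],"spin":0,"claw":1}]'|grep -E "posi|force";python3 -m jog '[{"delta_pos":[0,0,-1],"spin":0,"claw":1},{"delta_pos":[0,0,-1.5],"spin":0,"claw":1}]'|grep -E "posi|force";python3 -m jog '[{"delta_pos":[0,0,-1],"spin":0,"claw":1},{"delta_pos":[0,0,-1.5],"spin":0,"claw":1}]'|grep -E "posi|force"
```

```text
position: [0.5559, -0.1502, 0.1766]
force: [0.1, -0.2, -0.0]
position: [0.5559, -0.1502, 0.175]
force: [0.3, -1.2, -0.9]
position: [0.5559, -0.1502, 0.1734]
force: [-0.2, 0.1, 0.1]
position: [0.556, -0.1502, 0.1719]
force: [-0.0, 0.4, 4.1]
```

```bash
python3 -m jog '[{"delta_pos":[0,0,-1],"spin":0,"claw":1},{"delta_pos":[0,0,-2],"spin":0,"claw":1}]'|grep -E "posi|force"; python3 -m jog '[{"delta_pos":[0,0,-1],"spin":0,"claw":1},{"delta_pos":[0,0,-1.5],"spin":0,"claw":1}]'|grep -E "posi|force";python3 -m jog '[{"delta_pos":[0,0,-1],"spin":0,"claw":1},{"delta_pos":[0,0,-1.5],"spin":0,"claw":1}]'|grep -E "posi|force"
```

```text
position: [0.5563, -0.1502, 0.1701]
force: [0.3, 1.4, 5.8]
position: [0.5566, -0.1502, 0.1689]
force: [-0.6, 1.0, 8.3]
position: [0.5571, -0.1501, 0.1679]
force: [0.1, -0.0, 9.2]
```

```bash
python3 -m jog '[{"delta_pos":[-0.5,0,-1],"spin":0,"claw":1},{"delta_pos":[-0.5,0,-2],"spin":0,"claw":1},{"delta_pos":[-0.5,0,-2],"spin":0,"claw":1}]'|grep -E "posi|force"; python3 -m jog '[{"delta_pos":[0,0,1],"spin":0,"claw":1},{"delta_pos":[0,0,2],"spin":0,"claw":1},{"delta_pos":[0,0,3],"spin":0,"claw":1},{"delta_pos":[0,0,4.5],"spin":0,"claw":1},{"delta_pos":[0,0,6],"spin":0,"claw":1},{"delta_pos":[0,0,8],"spin":0,"claw":1},{"delta_pos":[0,0,20],"spin":0,"claw":1},{"delta_pos":[0,0,50],"spin":0,"claw":1}]'|grep -E "posi|force";python3 -m jog '[{"delta_pos":[-10,20,50],"spin":0,"claw":1},{"delta_pos":[50,100,70],"spin":0,"claw":1},{"delta_pos":[50,120,50],"spin":0,"claw":1},{"delta_pos":[50,120,20],"spin":0,"claw":1},{"delta_pos":[50,120,-15],"spin":0,"claw":0},{"delta_pos":[50,120,-15],"spin":0,"claw":0},{"delta_pos":[50,120,-15],"spin":0,"claw":0}]'; python3 - <<'E'
from h import *
p=eyes.camera_params('wrist');w=eyes.grab_frame('wrist');cv2.imwrite('pics/w7.png',w);hsv=cv2.cvtColor(w,cv2.COLOR_BGR2HSV)
im=eyes.grab_frame('scene');cv2.imwrite('pics/s7.png',im)
c=np.array(p['origin'])[:2]-[.556,-.1502];c/=np.linalg.norm(c)
X=lambda r,z:proj(p,[.556+r*c[0],-.1502+r*c[1],z])
print('rod@mouth',X(.006,.08))
for d in(48,50,52): print(d,X(.012,.08+(85-d)*1e-3))
u,v=X(.006,.09).astype(int)
print([(i,*map(int,hsv[i,u])) for i in range(v-14,v+26)])
cv2.imwrite('pics/c7.png',np.hstack([cv2.resize(w[v-60:v+60,u-65:u+65],(390,360),interpolation=cv2.INTER_CUBIC),cv2.resize(im[100:300,200:420],(396,360))]))
E
```

```text
position: [0.5572, -0.15, 0.1665]
force: [0.4, -0.4, 11.4]
position: [0.5561, -0.1498, 0.2157]
force: [0.1, -0.1, 0.9]
clock: 24.3
position: [0.6062, -0.0302, 0.2018]
tool_rot: [3.133, 0.007, 1.268]
force: [1.0, -0.0, 0.6]
grip_width: 0.0435
rod@mouth [307.65129083 300.6173496 ]
48 [306.78422092 320.66464314]
50 [306.84850039 319.17845452]
52 [306.91193368 317.7118302 ]
[(292, 0, 0, 255), (293, 0, 0, 255), (294, 0, 0, 255), (295, 0, 0, 255), (296, 0, 0, 255), (297, 0, 0, 255), (298, 0, 0, 255), (299, 120, 4, 245), (300, 111, 19, 223), (301, 111, 20, 217), (302, 109, 20, 217), (303, 110, 21, 218), (304, 110, 21, 218), (305, 109, 20, 218), (306, 111, 19, 219), (307, 109, 19, 218), (308, 111, 19, 219), (309, 111, 19, 220), (310, 111, 19, 220), (311, 111, 19, 220), (312, 109, 19, 220), (313, 109, 20, 216), (314, 109, 22, 198), (315, 112, 22, 173), (316, 112, 24, 160), (317, 112, 24, 157), (318, 113, 21, 155), (319, 15, 16, 157), (320, 20, 102, 195), (321, 21, 149, 218), (322, 22, 160, 223), (323, 22, 159, 228), (324, 25, 148, 246), (325, 28, 122, 255), (326, 29, 112, 255), (327, 28, 119, 255), (328, 24, 151, 243), (329, 21, 155, 204), (330, 21, 115, 184), (331, 17, 28, 164)]
```

View pics/c7.png

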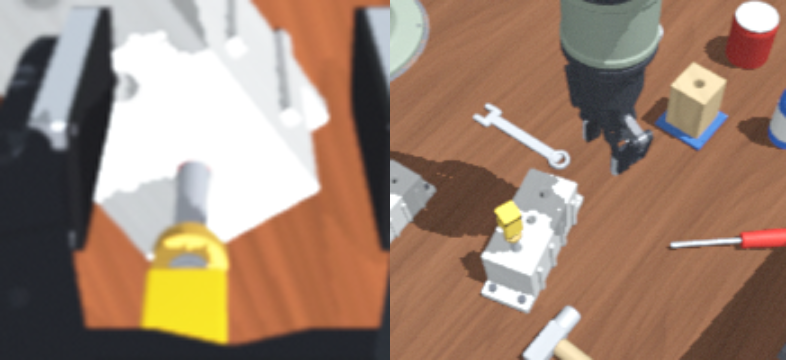

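The collar edge at row 319.4 gives a depth of about 49.7 mm. The ring is out of sight, the gauge stands upright and the robot touches nothing. Handing in.

```bash
python3 -c "
from workcell import bot
print(bot.job_done(), bot.observe()['clock'])"
```

```text
the job is handed in; nothing more can be done
the job is handed in; nothing more can be done
```

The depth gauge is standing in the finished bore of the large casting, pushed to the bottom, and the job is handed in at about 24 s on the robot's clock.

- **Bores:** I identified the casting by its 90 mm span between the outer bores. The bore nearest the stand bottomed at about 33 mm and the middle one at about 30 mm, so both are too shallow. The far bore, at about (0.556, -0.150), let the gauge in to about 49–50 mm.
- **Pushing:** the hardest push was about 15 N, which is about 7.5 mm of the spring's 12 mm. I eased off to about 2 N before letting go.
- **A check that disagreed:** after release, the wrist picture put the depth at only 47–48.5 mm, with a faint red trace at the mouth. I pressed the handle down once more from above with shut fingers, to about 12 N. Contact height and a steady rise in force put it at the bottom, at 50 mm.
- **Last checks:** the final picture gives about 49.7 mm. The gauge is upright and the red ring is out of sight, apart from at most a trace of red at the rim. The gripper is clear of everything, and nothing I could see in that view had moved.

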